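# Power up the drilling corner in the right order

### The arm

A 6-joint arm with a two-finger parallel gripper is mounted at the origin on the work surface. World frame = base frame: x ahead of the robot, y to its left, z up, the work surface at z = 0. Lengths are in mm, angles in degrees, forces in N, time in s.
With the tool pointing down it reaches from about 425 to 950 mm from the base axis. Payload 3.5 kg.
Tool frame: the origin (TCP) lies on the front face of the gripper's body, between the roots of the fingers; the fingertips stand 73 mm ahead of it and the grasp point (between the pads) lies arm.hold_point_z ahead of it (arm.hold_point_z is the distance from the TCP to the grasp point, in mm); z points along the fingers, y is the direction in which the jaws open and shut (so a half turn about z gives the same grasp; the last joint's range is limited). The gripper opens to 85 mm and grips with 20 to 120 N. Pads are 22 mm wide; open, the fingers measure 114 mm over their backs; the gripper's body (76 mm by 85 mm) begins 54 mm behind the grasp point. The pads swing forward as they close: fully open they stand 13 mm farther back than shut.
Start: joints at [57.41, 16.404, 90.338, -0, 73.258, -8.594], TCP at [274.462, 616.666, 303.925] pointing down, gripper open.
Joint ranges: [-158.93, 158.93], [-51.34, 127.21], [12.03, 142.37], [-87.48, 267.48], [13.55, 161.25], [-162.69, 162.69]. Speed limits (degrees/s): [159.86, 159.86, 180, 180, 180, 180].

### API

Orientations are given as a 3x3 rotation matrix whose columns are the frame's x, y, z axes.
In Python, from plant import sensors, viewer, arm gives the robot as it stands. The module is installed in compiled form; this text tells all that it offers.
- The arm moves only by the tool jog_arm, never from a script. Its argument "plan" is a list of rows, each a list of 6 numbers: the shift along the tool's x, y, z in units of 40 mm (1.0 is 40 mm), then the turn, a rotation vector about the tool's x, y, z in rad. A call has 1 to 8 rows; each row is the pose to reach, as a shift and turn from the pose commanded when the call began, along the tool's axes at that moment; what a row does not reach only later rows make up. A row lasts 1/12 s, in which the tool goes at most 41.7 mm and 7.16 degrees, less where a joint would pass 70% of its speed; a pose out of reach is approached as far as the arm can. A call with a gripper value outside its range is refused whole. "hand" is the opening, from 0 (shut) to 1 (fully open), set as the call begins (left out, the last holds). The fingers move at their own pace and stop on an object; "squeeze" is the grip in N (left out, the last holds). Time passes only in rows, so rows that repeat a pose let the fingers close. It gives the time, the measured TCP pose, the force and the opening at its end, in the units of the state.
- sensors.get_obs(): the state, without advancing time (a new reading comes with each control period).
- viewer.get_image(name): name is "scene" or "top" or "wrist"; returns a dict with "frame" (400x640x3 uint8, red, green, blue), "camera_matrix" (3x3 intrinsics, pixels), "extrinsics" (4x4, takes a point from world to camera coordinates). Camera axes: x right, y down, z forward; pixel columns grow to the right and rows downward; lengths in mm; the calibration is good to about 2 mm. A picture is of the moment at which its call begins. There is no depth.
- arm.hand_in(): hands the job in, once; it reports no verdict.
The state is a dict: "clock": time; "joint_pos": joint angles; "joint_vel": joint speeds; "tau": joint torques, N m; "tool_pos": TCP position; "ee_rot": TCP orientation; "force": force on the tool from outside, world axes, zero at the start; "wrist_torque": the same for the moment, N m; "width": opening from 0.0 (shut) to 1.0 (fully open).
Only numpy, scipy, OpenCV 4.12 (cv2) and the standard library are available. Lean on these libraries where they do the work, as an engineer would, in place of code of your own. Each camera call takes 0.05 s, during which the arm holds its last target. There are 200 camera calls.

### The job

Get the drilling corner of the workshop running, in this order: push the yellow button of the white power strip down until it stays fully in, then do the same with the blue button of the dust extractor's black remote control, and last press the green start button of the grey drill switch box well in and let it spring back out. Press gently with the fingertips only: do not shift or lift the strip or the remote, keep off the red stop button, and leave everything else on the bench where it is.

Things in the scene. Friction and masses are not known exactly. Their poses are not given: they have to be found in the camera images.
- strip: Loose white power strip, 230 (its x) x 60 (its y) x 40 mm high, about 0.8 kg, lying flat on the bench; origin at the centre of its underside, z up. The yellow button is 80 mm from the origin towards its -x end; a black plug-in adapter (42 x 46 mm, reaching 80 mm above the bench) stands near its +x end.
- strip_button_top (a point): Centre of the flat top of the round yellow button (diameter 34 mm) on the power strip; 58 mm above the bench when out, 50 mm when pushed in and let go. Moves with the button. The rubber cap gives about 1 mm for each 2.5 N.
- strip_button (a joint): How far the yellow button is pushed in, m: 0 out (off), 0.008 fully in (on). It moves straight down against about 3 N of friction (its soft cap first gives 1 to 2 mm) and stays where it is left; at 8 mm it meets its stop, and only the cap gives further.
- remote: Loose black remote control of the dust extractor with a dark grey face, 110 (x) x 100 (y) x 61 mm high, about 0.7 kg, lying flat on the bench; origin at the centre of its underside, z up. The blue button is in the middle of its top.
- remote_button_top (a point): Centre of the flat top of the round blue button (diameter 34 mm) on the remote control; 79 mm above the bench when out, 71 mm when pushed in and let go. Moves with the button. The rubber cap gives about 1 mm for each 2.5 N.
- remote_button (a joint): How far the blue button is pushed in, m: 0 out (off), 0.008 fully in (on). It moves straight down against about 3 N of friction (its soft cap first gives 1 to 2 mm) and stays where it is left; at 8 mm it meets its stop, and only the cap gives further.
- switchbox: Grey switch box of the drill press, bolted to the bench, 100 (x) x 160 (y) x 90 mm high on a 130 x 170 mm foot plate; origin at the centre of its underside, z up. Two buttons on its top: green 38 mm to its +y side, red 38 mm to its -y side.
- green_button_top (a point): Centre of the flat top of the round green start button (diameter 34 mm) on the switch box; 108 mm above the bench when out. Moves with the button. The rubber cap gives about 1 mm for each 2.5 N.
- green_button (a joint): How far the green button is pressed in, m: 0 out, 0.007 at its stop. A spring returns it; the stop is reached at about 5 N, when the top has sunk about 9 mm because its soft cap gives 2 mm as well.
- red_button_top (a point): Centre of the top of the red mushroom-headed stop button (diameter 34 mm), 76 mm beside the green one and 110 mm above the bench. Not to be pressed.
- red_button (a joint): How far the red button is pressed, m: 0 out, 0.007 at its stop; springs back.
- toybox: Bystander: wooden game box with painted squares, 85 x 270 x 84 mm high; origin at the centre of its underside.
- cups: Bystander: upside-down stack of white paper cups, 74 mm wide, 125 mm high; origin at the centre of its underside.
- glue: Bystander: pale glue bottle with a yellow band and red cap, 56 mm wide, 150 mm high; origin at the centre of its underside.
- discs: Bystander: stack of four wooden discs, 90 mm wide, 24 mm high; origin at the centre of its underside.
- screwdriver: Bystander: screwdriver with an orange handle, lying on the bench along its own x, handle to -x; about 200 mm long and 30 mm thick.
- cross: Bystander: flat wooden cross, 80 x 80 x 10 mm; origin at the centre of its underside.
- block: Bystander: dark wooden block, 50 x 50 x 50 mm, standing about 95 mm to the far (+x) side of the remote's middle; origin at the centre of its underside.
Not all that is in view belongs to the job. Of the things that look like the switchbox, take the one that is farthest from the robot's base at the start.

How it is judged:
By the outcome, as a careful person would: the job done as asked, in the order asked, and still so for the second after the job is handed in, with the robot touching nothing.
It also fails if it takes over 58 s, if anything falls off the work surface, if the arm or the gripper's body presses on something with over 40 N, if the wrist force passes 120 N, or if a joint passes its speed limit or range.

## Working session

There is one attempt and no reset: what is moved stays moved. The work goes in short steps, Python scripts to look and compute and a tool call to move; the robot and the scene stay as the last step left them, time stands still between calls to the robot, and variables do not carry over. Pictures are saved under pics/ and viewed, about 8 in all and at most 12, crops included, and the job is handed in when it is done.

Besides the shell and the picture viewer there is one more tool, called after "Request:" by a JSON object that holds its "name" and its "arguments". jog_arm: Moves the arm, as the interface text tells. Its arguments: {"type":"object","properties":{"plan":{"type":"array"},"hand":{"type":"number"},"squeeze":{"type":"number"}},"required":["plan"]}

```bash
mkdir -p pics; cat > h.py <<'E'
import numpy as np, cv2
from plant import sensors, viewer, arm
def snap(n,f):
    im=viewer.get_image(n); cv2.imwrite(f'pics/{f}.png',im['frame'][:,:,::-1]); np.savez(f'pics/{f}.npz',K=im['camera_matrix'],E=im['extrinsics'])
    return im
def ray(f,u,v,z):
    d=np.load(f'pics/{f}.npz'); K,E=d['K'],d['E']
    R,t=E[:3,:3],E[:3,3]; c=-R.T@t; r=R.T@np.linalg.solve(K,[u,v,1.])
    return c+r*(z-c[2])/r[2]
def proj(f,p):
    d=np.load(f'pics/{f}.npz'); q=d['E'][:3,:3]@np.array(p,float)+d['E'][:3,3]; q=d['K']@q; return q[:2]/q[2]
def totool(p):
    o=sensors.get_obs(); return np.array(o['ee_rot']).T@(np.array(p)-o['tool_pos'])/40
E
python3 - <<'E'
from h import *
o=sensors.get_obs()
for k in o: print(k,np.round(o[k],3).tolist())
print(arm.hold_point_z)
for n in('top','scene'):
    im=snap(n,n+'0'); E=im['extrinsics'];print(n,np.round(-E[:3,:3].T@E[:3,3]),im['camera_matrix'][0,0])
E
```

```text
clock 0.0
joint_pos [57.411, 16.453, 90.424, -0.001, 73.257, -8.593]
joint_vel [0.005, 0.042, 0.005, 0.098, 0.026, 0.066]
tau [-0.0, -40.598, -29.263, -0.0, 0.006, 0.0]
tool_pos [274.19, 616.26, 302.543]
ee_rot [[-0.914, 0.407, -0.001], [0.407, 0.914, -0.002], [0.0, -0.002, -1.0]]
force [1.677, 0.538, 0.473]
wrist_torque [-0.002, -0.006, 0.012]
width 1.003
53.900000000000006
top [ 507.   68. 1092.] 373.8945402170693
scene [1466. -372. 1141.] 511.25609649279727
```

View pics/top0.png

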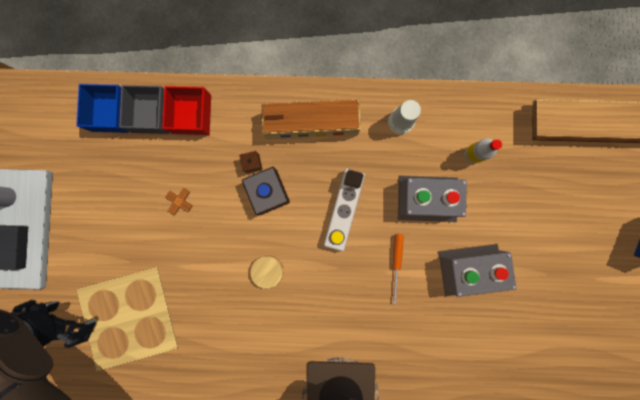

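View pics/scene0.png

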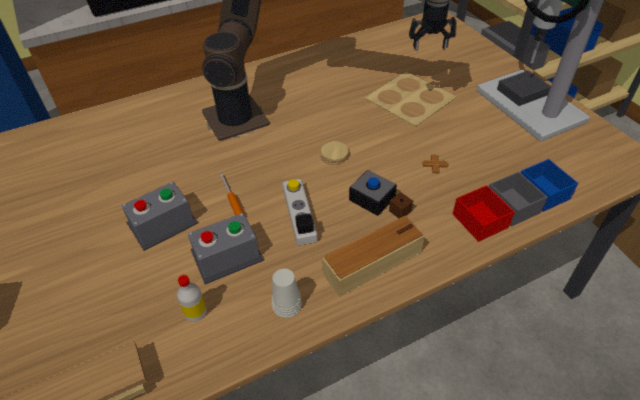

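Top view: yellow button at about (337,237), blue at (264,190), and two grey boxes, with green at (423,197) and (472,277) and red at (452,198) and (501,273). I'll get the centroids by colour and triangulate them with the scene view, where yellow is at (294,185), blue at (374,183) and the greens at (235,228) and (166,195).

```bash
cat >> h.py <<'E'
def blob(f,hue,near,r=16):
    hsv=cv2.cvtColor(cv2.imread(f'pics/{f}.png'),cv2.COLOR_BGR2HSV).astype(int)
    m=(abs((hsv[...,0]-hue+90)%180-90)<12)&(hsv[...,1]>140)&(hsv[...,2]>60)
    y,x=np.nonzero(m); k=np.hypot(x-near[0],y-near[1])<r
    return np.array([x[k].mean(),y[k].mean(),k.sum()])
E
python3 - <<'E'
from h import *
for n,h,a,b,z in [('yellow',27,(337,237),(294,185),56),('blue',112,(264,190),(374,183),77),('greenA',65,(423,197),(235,228),106),('redA',0,(452,198),(207,237),108),('greenB',65,(472,277),(166,195),106),('redB',0,(501,273),(140,206),108)]:
    u=blob('top0',h,a,13);v=blob('scene0',h,b,11)
    P=ray('top0',*u[:2],z);Q=ray('scene0',*v[:2],z)
    print(n,u.round(1),v.round(1),P.round(1),Q.round(1),np.hypot(*P[:2]).round())
E
```

```text
yellow [337.3 237.3 138. ] [292.9 184.4 109. ] [452.8  23.8  56. ] [459.4  21.4  56. ] 453.0
blue [263.5 189.7 114. ] [372.9 182.6 109. ] [577.2 229.   77. ] [583.4 223.6  77. ] 621.0
greenA [423.3 196.2  87. ] [234.1 226.7 115. ] [ 569.7 -197.5  106. ] [ 575.3 -200.4  106. ] 603.0
redA [453.  197.1 121. ] [206.5 236.3 124. ] [ 569.5 -274.8  108. ] [ 573.7 -275.8  108. ] 632.0
greenB [471.6 276.8  94. ] [165.6 193.6 100. ] [ 362.8 -326.5  106. ] [ 369.1 -329.   106. ] 488.0
redB [501.4 273.4 139. ] [139.9 204.9 108. ] [ 374.3 -402.7  108. ] [ 380.  -403.6  108. ] 550.0
```

The box at (570,-236), about 617 mm out, is farther than the other (518 mm), so A is the target. Next I work out the move above yellow.

```bash
python3 -c "
from h import *
print(totool([455,23,220]).round(2))"
```

```text
[-10.16 -11.71   2.09]
```

Request:
{"name": "jog_arm", "arguments": {"plan": [[-0.3, -0.35, 0.05, 0, 0, 0], [-0.8, -0.95, 0.15, 0, 0, 0], [-1.4, -1.6, 0.3, 0, 0, 0], [-2.0, -2.3, 0.4, 0, 0, 0], [-2.6, -3.0, 0.55, 0, 0, 0], [-3.2, -3.7, 0.65, 0, 0, 0], [-3.8, -4.4, 0.8, 0, 0, 0], [-4.4, -5.1, 0.9, 0, 0, 0]], "hand": 0, "squeeze": 20}}

```text
clock: 0.77
tool_pos: [352.0, 356.8, 266.9]
ee_rot: [[-0.914, 0.406, -0.001], [0.406, 0.914, -0.001], [0.001, -0.001, -1.0]]
force: [1.2, -0.3, 0.2]
width: 0.001
```

Request:
{"name": "jog_arm", "arguments": {"plan": [[-0.6, -0.7, 0.12, 0, 0, 0], [-1.2, -1.4, 0.24, 0, 0, 0], [-1.8, -2.1, 0.36, 0, 0, 0], [-2.4, -2.8, 0.48, 0, 0, 0], [-3.0, -3.45, 0.6, 0, 0, 0], [-3.6, -4.1, 0.75, 0, 0, 0], [-4.2, -4.8, 0.88, 0, 0, 0], [-4.7, -5.4, 1.0, 0, 0, 0]]}}

```text
clock: 1.43
tool_pos: [436.2, 82.8, 227.4]
ee_rot: [[-0.913, 0.407, -0.0], [0.407, 0.913, -0.0], [0.0, -0.0, -1.0]]
force: [0.0, 0.5, 0.2]
width: 0.0
```

Request:
{"name": "jog_arm", "arguments": {"plan": [[-0.4, -0.5, 0.07, 0, 0, 0], [-0.7, -0.85, 0.12, 0, 0, 0], [-0.95, -1.1, 0.17, 0, 0, 0], [-1.06, -1.21, 0.19, 0, 0, 0], [-1.06, -1.21, 0.19, 0, 0, 0], [-1.06, -1.21, 0.19, 0, 0, 0]]}}

```text
clock: 1.93
tool_pos: [455.0, 23.7, 220.1]
ee_rot: [[-0.913, 0.407, -0.001], [0.407, 0.913, 0.0], [0.001, 0.0, -1.0]]
force: [-0.6, -0.3, 0.6]
width: 0.002
```

```bash
python3 - <<'E'
from h import *
o=sensors.get_obs()
for k in('clock','tool_pos','ee_rot','force','width','joint_pos'): print(k,np.round(o[k],3).tolist())
im=snap('wrist','w1')
for z in(73,60): print('tip',z,proj('w1',np.array(o['tool_pos'])+np.array(o['ee_rot'])[:,2]*z))
print('pred yellow',proj('w1',[453,24,58]))
E
```

```text
clock 1.933
tool_pos [454.986, 23.742, 220.057]
ee_rot [[-0.913, 0.407, -0.001], [0.407, 0.913, 0.0], [0.001, 0.0, -1.0]]
force [-0.57, -0.326, 0.58]
width 0.002
joint_pos [-9.816, -6.932, 124.511, 0.022, 62.476, -75.81]
tip 73 [319.34888347 261.66842854]
tip 60 [319.49541334 275.61988911]
pred yellow [317.93816591 202.03692395]
```

View pics/w1.png

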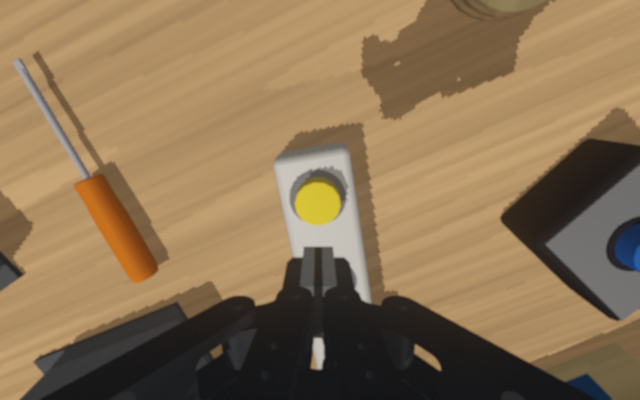

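The wrist view shows the yellow button at (318,202), as predicted, with the shut fingertips ending at (318,248). Measuring exactly, and estimating the tip's length.

```bash
python3 - <<'E'
from h import *
u=blob('w1',27,(318,202),40); print(u, ray('w1',*u[:2],57)); t=ray('w1',*u[:2],57)
for z in(80,86): print(z,proj('w1',sensors.get_obs()['tool_pos']-np.array([0,0,z])))
print(totool([t[0],t[1],58+86+10]).round(3))
E
```

```text
[ 317.37023593  200.89292196 1653.        ] [452.32004643  23.85182932  57.        ]
80 [319.8406737  255.00487269]
86 [319.7652089  249.73111331]
[ 0.057 -0.032  1.655]
```

Request:
{"name": "jog_arm", "arguments": {"plan": [[0.05, -0.03, 0.3, 0, 0, 0], [0.06, -0.03, 0.7, 0, 0, 0], [0.06, -0.03, 1.1, 0, 0, 0], [0.06, -0.03, 1.4, 0, 0, 0], [0.06, -0.03, 1.6, 0, 0, 0], [0.06, -0.03, 1.65, 0, 0, 0], [0.06, -0.03, 1.65, 0, 0, 0]]}}

```text
clock: 2.57
tool_pos: [452.2, 24.0, 154.0]
ee_rot: [[-0.914, 0.406, -0.001], [0.406, 0.914, 0.0], [0.001, -0.0, -1.0]]
force: [0.1, 0.8, 0.7]
width: -0.002
```

Request:
{"name": "jog_arm", "arguments": {"plan": [[0, 0, 0.05, 0, 0, 0], [0, 0, 0.1, 0, 0, 0], [0, 0, 0.15, 0, 0, 0], [0, 0, 0.2, 0, 0, 0], [0, 0, 0.25, 0, 0, 0], [0, 0, 0.25, 0, 0, 0]]}}

```text
clock: 3.07
tool_pos: [452.4, 23.3, 144.0]
ee_rot: [[-0.914, 0.407, -0.001], [0.407, 0.914, 0.0], [0.001, -0.0, -1.0]]
force: [0.5, 0.3, 1.4]
width: -0.003
```

Request:
{"name": "jog_arm", "arguments": {"plan": [[0, 0, 0.04, 0, 0, 0], [0, 0, 0.08, 0, 0, 0], [0, 0, 0.1, 0, 0, 0], [0, 0, 0.1, 0, 0, 0]]}}

```text
clock: 3.4
tool_pos: [452.4, 23.4, 140.1]
ee_rot: [[-0.914, 0.407, -0.001], [0.407, 0.914, 0.0], [0.001, -0.0, -1.0]]
force: [-0.1, 0.6, 0.6]
width: -0.002
```

Request:
{"name": "jog_arm", "arguments": {"plan": [[0, 0, 0.04, 0, 0, 0], [0, 0, 0.08, 0, 0, 0], [0, 0, 0.1, 0, 0, 0], [0, 0, 0.1, 0, 0, 0]]}}

```text
clock: 3.73
tool_pos: [452.4, 23.4, 136.0]
ee_rot: [[-0.914, 0.407, -0.001], [0.407, 0.914, 0.0], [0.001, -0.0, -1.0]]
force: [-0.3, 1.2, -0.1]
width: 0.001
```

Request:
{"name": "jog_arm", "arguments": {"plan": [[0, 0, 0.04, 0, 0, 0], [0, 0, 0.08, 0, 0, 0], [0, 0, 0.12, 0, 0, 0], [0, 0, 0.15, 0, 0, 0], [0, 0, 0.15, 0, 0, 0]]}}

```text
clock: 4.15
tool_pos: [452.5, 23.4, 130.2]
ee_rot: [[-0.914, 0.407, -0.0], [0.407, 0.914, 0.0], [0.0, -0.0, -1.0]]
force: [-0.2, -0.1, -0.1]
width: -0.001
```

Request:
{"name": "jog_arm", "arguments": {"plan": [[0, 0, 0.04, 0, 0, 0], [0, 0, 0.08, 0, 0, 0], [0, 0, 0.1, 0, 0, 0], [0, 0, 0.1, 0, 0, 0]]}}

```text
clock: 4.48
tool_pos: [452.6, 23.4, 126.3]
ee_rot: [[-0.914, 0.407, 0.0], [0.407, 0.914, -0.0], [-0.0, 0.0, -1.0]]
force: [-1.4, 0.7, 2.7]
width: 0.001
```

Contact at a TCP height of about 130 (tip length about 73). Press on to the stop.

Request:
{"name": "jog_arm", "arguments": {"plan": [[0, 0, 0.04, 0, 0, 0], [0, 0, 0.08, 0, 0, 0], [0, 0, 0.1, 0, 0, 0], [0, 0, 0.1, 0, 0, 0]]}}

```text
clock: 4.82
tool_pos: [452.7, 23.3, 122.2]
ee_rot: [[-0.914, 0.407, 0.0], [0.407, 0.914, -0.0], [-0.0, 0.0, -1.0]]
force: [-0.9, 0.1, 2.5]
width: -0.002
```

Request:
{"name": "jog_arm", "arguments": {"plan": [[0, 0, 0.03, 0, 0, 0], [0, 0, 0.05, 0, 0, 0], [0, 0, 0.05, 0, 0, 0]]}}

```text
clock: 5.07
tool_pos: [452.7, 23.3, 120.5]
ee_rot: [[-0.914, 0.407, 0.0], [0.407, 0.914, -0.0], [-0.0, 0.0, -1.0]]
force: [-1.8, 0.0, 5.2]
width: 0.005
```

Request:
{"name": "jog_arm", "arguments": {"plan": [[0, 0, 0.03, 0, 0, 0], [0, 0, 0.06, 0, 0, 0], [0, 0, 0.06, 0, 0, 0]]}}

```text
clock: 5.32
tool_pos: [452.8, 23.3, 118.7]
ee_rot: [[-0.914, 0.407, -0.001], [0.407, 0.914, 0.0], [0.001, -0.0, -1.0]]
force: [-2.2, 0.3, 10.9]
width: 0.003
```

The force rose to 11 N with the slope of the cap alone, so it is at the stop. Lift off.

Request:
{"name": "jog_arm", "arguments": {"plan": [[0, 0, -0.1, 0, 0, 0], [0, 0, -0.3, 0, 0, 0], [0, 0, -0.7, 0, 0, 0], [0, 0, -1.3, 0, 0, 0], [0, 0, -2.0, 0, 0, 0], [0, 0, -2.4, 0, 0, 0], [0, 0, -2.5, 0, 0, 0], [0, 0, -2.5, 0, 0, 0]]}}

```text
clock: 5.98
tool_pos: [453.1, 23.3, 219.1]
ee_rot: [[-0.914, 0.407, 0.003], [0.407, 0.914, -0.001], [-0.003, 0.001, -1.0]]
force: [-0.9, 0.7, -0.5]
width: -0.001
```

```bash
python3 - <<'E'
from h import *
snap('wrist','w2')
w=blob('w2',27,(318,202),40); w1=blob('w1',27,(318,202),40)
print(w, proj('w2',[452.3,23.9,58]),proj('w2',[452.3,23.9,50]))
print(sensors.get_obs()['tool_pos'],totool([578,228,230]).round(2))
E
```

```text
[ 318.82749504  200.60343688 1513.        ] [318.90370224 202.7666861 ] [318.85673767 199.51689657]
[452.34378991  23.37294893 217.60919022] [-0.79  5.95 -0.31]
```

View pics/w2.png

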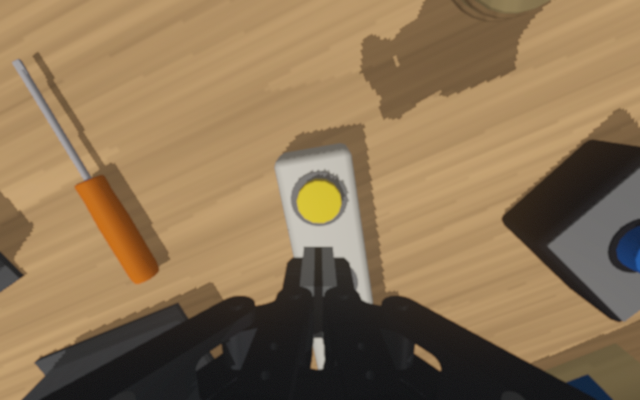

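The yellow button at (319,201) is smaller and its shadow is gone, so it sits down in its ring. The strip has not moved. On to blue.

Request:
{"name": "jog_arm", "arguments": {"plan": [[-0.05, 0.4, -0.05, 0, 0, 0], [-0.15, 1.2, -0.1, 0, 0, 0], [-0.3, 2.1, -0.2, 0, 0, 0], [-0.4, 3.0, -0.3, 0, 0, 0], [-0.5, 3.9, -0.3, 0, 0, 0], [-0.65, 4.8, -0.3, 0, 0, 0], [-0.75, 5.6, -0.3, 0, 0, 0], [-0.8, 5.95, -0.3, 0, 0, 0]]}}

```text
clock: 6.7
tool_pos: [578.9, 230.6, 226.9]
ee_rot: [[-0.914, 0.405, -0.003], [0.405, 0.914, 0.0], [0.003, -0.001, -1.0]]
force: [-0.5, -1.7, -0.8]
width: 0.003
```

Request:
{"name": "jog_arm", "arguments": {"plan": [[0, 0, 0, 0, 0, 0], [0, 0, 0, 0, 0, 0], [0, 0, 0, 0, 0, 0]]}}

```text
clock: 6.95
tool_pos: [577.5, 227.0, 227.9]
ee_rot: [[-0.913, 0.407, -0.004], [0.407, 0.913, -0.001], [0.003, -0.003, -1.0]]
force: [0.7, 0.5, -0.9]
width: -0.002
```

```bash
python3 - <<'E'
from h import *
snap('wrist','w3')
c=proj('w3',[578,228,79]); u=blob('w3',112,c,40); t=ray('w3',*u[:2],78)
print(c,u,t,sensors.get_obs()['tool_pos'])
print(totool([t[0],t[1],73+79+5]).round(3))
E
```

```text
[320.99039886 210.81899296] [ 319.35176152  207.74146341 1845.        ] [575.80059842 227.74285523  78.        ] [577.63491426 226.73818612 228.45989469]
[0.048 0.008 1.787]
```

View pics/w3.png

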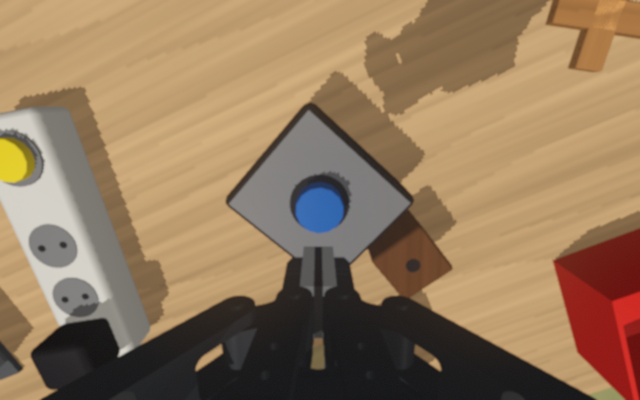

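The blue button is at (320,209), with the block to the lower right and low enough to clear. Descend.

Request:
{"name": "jog_arm", "arguments": {"plan": [[0.01, 0, 0.3, 0, 0, 0], [0.02, 0, 0.7, 0, 0, 0], [0.02, 0, 1.1, 0, 0, 0], [0.02, 0, 1.5, 0, 0, 0], [0.02, 0, 1.7, 0, 0, 0], [0.02, 0, 1.77, 0, 0, 0], [0.02, 0, 1.77, 0, 0, 0], [0.02, 0, 1.77, 0, 0, 0]]}}

```text
clock: 7.67
tool_pos: [578.2, 227.9, 159.7]
ee_rot: [[-0.913, 0.407, 0.001], [0.407, 0.913, 0.0], [-0.001, 0.001, -1.0]]
force: [0.5, -0.0, 0.3]
width: 0.001
```

Request:
{"name": "jog_arm", "arguments": {"plan": [[0, 0, 0.04, 0, 0, 0], [0, 0, 0.08, 0, 0, 0], [0, 0, 0.12, 0, 0, 0], [0, 0, 0.16, 0, 0, 0], [0, 0, 0.2, 0, 0, 0], [0, 0, 0.2, 0, 0, 0]]}}

```text
clock: 8.17
tool_pos: [578.0, 228.2, 151.1]
ee_rot: [[-0.914, 0.407, 0.0], [0.407, 0.914, 0.0], [-0.0, 0.0, -1.0]]
force: [-0.2, -0.0, 1.6]
width: 0.003
```

Expected end at a TCP height of about 140.

Request:
{"name": "jog_arm", "arguments": {"plan": [[0, 0, 0.04, 0, 0, 0], [0, 0, 0.08, 0, 0, 0], [0, 0, 0.12, 0, 0, 0], [0, 0, 0.16, 0, 0, 0], [0, 0, 0.2, 0, 0, 0], [0, 0, 0.2, 0, 0, 0]]}}

```text
clock: 8.67
tool_pos: [578.0, 228.2, 142.9]
ee_rot: [[-0.914, 0.407, 0.001], [0.407, 0.914, 0.0], [-0.0, 0.0, -1.0]]
force: [-0.1, 0.5, 3.7]
width: -0.004
```

Request:
{"name": "jog_arm", "arguments": {"plan": [[0, 0, 0.03, 0, 0, 0], [0, 0, 0.05, 0, 0, 0], [0, 0, 0.05, 0, 0, 0]]}}

```text
clock: 8.92
tool_pos: [578.1, 228.2, 141.6]
ee_rot: [[-0.914, 0.407, 0.0], [0.407, 0.914, 0.0], [-0.0, 0.0, -1.0]]
force: [-1.1, 0.5, 5.8]
width: 0.002
```

Request:
{"name": "jog_arm", "arguments": {"plan": [[0, 0, 0.03, 0, 0, 0], [0, 0, 0.06, 0, 0, 0], [0, 0, 0.06, 0, 0, 0]]}}

```text
clock: 9.17
tool_pos: [578.2, 228.2, 140.0]
ee_rot: [[-0.914, 0.407, 0.0], [0.407, 0.914, 0.0], [-0.0, 0.0, -1.0]]
force: [-3.2, -0.9, 9.3]
width: 0.001
```

At the stop, as before. Lift off and look.

Request:
{"name": "jog_arm", "arguments": {"plan": [[0, 0, -0.1, 0, 0, 0], [0, 0, -0.3, 0, 0, 0], [0, 0, -0.7, 0, 0, 0], [0, 0, -1.3, 0, 0, 0], [0, 0, -1.9, 0, 0, 0], [0, 0, -2.2, 0, 0, 0], [0, 0, -2.2, 0, 0, 0], [0, 0, -2.2, 0, 0, 0]]}}

```text
clock: 9.83
tool_pos: [577.8, 228.0, 226.7]
ee_rot: [[-0.914, 0.407, 0.001], [0.407, 0.914, 0.0], [-0.001, 0.0, -1.0]]
force: [0.2, -0.3, -1.0]
width: -0.0
```

```bash
python3 - <<'E'
from h import *
snap('wrist','w4')
c=proj('w4',[577,228,79]); u=blob('w4',112,c,40); t=ray('w4',*u[:2],71)
print(c,u,t,sensors.get_obs()['tool_pos'],totool([570,-197.5,240]).round(2))
E
```

```text
[318.15408797 209.5766439 ] [ 316.99710816  205.74898785 1729.        ] [576.52751939 227.32996363  71.        ] [577.22766205 227.90552001 225.32259701] [-4.16 -9.79 -0.36]
```

View pics/w4.png

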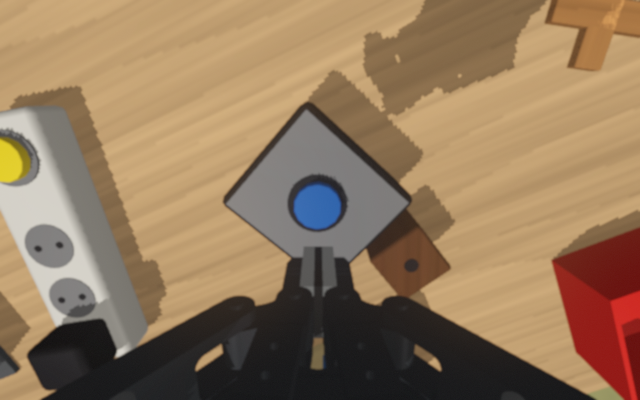

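The blue button at (317,206) now sits flush in its ring, with the remote and block unmoved. On to green A.

Request:
{"name": "jog_arm", "arguments": {"plan": [[-0.15, -0.35, -0.1, 0, 0, 0], [-0.4, -1.0, -0.2, 0, 0, 0], [-0.7, -1.7, -0.35, 0, 0, 0], [-1.0, -2.4, -0.35, 0, 0, 0], [-1.3, -3.1, -0.35, 0, 0, 0], [-1.6, -3.8, -0.35, 0, 0, 0], [-1.9, -4.5, -0.35, 0, 0, 0], [-2.2, -5.2, -0.35, 0, 0, 0]]}}

```text
clock: 10.55
tool_pos: [572.4, 0.2, 238.8]
ee_rot: [[-0.913, 0.407, -0.003], [0.407, 0.913, 0.0], [0.003, -0.001, -1.0]]
force: [0.8, 0.2, 0.1]
width: -0.0
```

Request:
{"name": "jog_arm", "arguments": {"plan": [[-0.3, -0.7, 0, 0, 0, 0], [-0.6, -1.4, 0, 0, 0, 0], [-0.9, -2.1, 0, 0, 0, 0], [-1.2, -2.8, 0, 0, 0, 0], [-1.5, -3.5, 0, 0, 0, 0], [-1.75, -4.1, 0, 0, 0, 0], [-1.9, -4.5, 0, 0, 0, 0], [-1.96, -4.6, 0, 0, 0, 0]]}}

```text
clock: 11.22
tool_pos: [569.1, -200.7, 238.9]
ee_rot: [[-0.912, 0.41, -0.003], [0.41, 0.912, 0.001], [0.003, -0.001, -1.0]]
force: [-0.1, -0.4, -0.8]
width: -0.003
```

Request:
{"name": "jog_arm", "arguments": {"plan": [[0, 0, 0, 0, 0, 0], [0, 0, 0, 0, 0, 0], [0, 0, 0, 0, 0, 0]]}}

```text
clock: 11.47
tool_pos: [570.2, -196.6, 240.0]
ee_rot: [[-0.914, 0.406, -0.001], [0.406, 0.914, 0.001], [0.001, 0.0, -1.0]]
force: [0.6, 0.3, -0.2]
width: -0.0
```

```bash
python3 - <<'E'
from h import *
snap('wrist','w5')
c=proj('w5',[570,-197.5,108]); u=blob('w5',65,c,50); t=ray('w5',*u[:2],107)
print(c,u,t,sensors.get_obs()['tool_pos'],totool([t[0],t[1],73+108+5]).round(3))
E
```

```text
[317.35339465 219.21626947] [ 313.24169014  220.68619718 1775.        ] [ 570.17961923 -200.48442971  107.        ] [ 570.36071511 -196.4369259   240.27639454] [-0.038 -0.095  1.357]
```

View pics/w5.png

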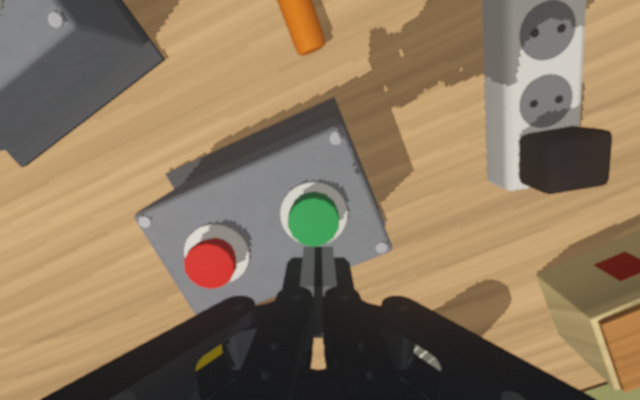

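The green button is at (313,220) and the red at (210,263). Red is about 76 mm off, clear of the narrow tip. Descend.

Request:
{"name": "jog_arm", "arguments": {"plan": [[-0.03, -0.07, 0.3, 0, 0, 0], [-0.03, -0.08, 0.7, 0, 0, 0], [-0.03, -0.08, 1.1, 0, 0, 0], [-0.03, -0.08, 1.3, 0, 0, 0], [-0.03, -0.08, 1.36, 0, 0, 0], [-0.03, -0.08, 1.36, 0, 0, 0], [-0.03, -0.08, 1.36, 0, 0, 0]]}}

```text
clock: 12.1
tool_pos: [570.6, -201.0, 186.8]
ee_rot: [[-0.914, 0.406, 0.001], [0.406, 0.914, -0.0], [-0.001, -0.0, -1.0]]
force: [0.2, 0.5, 0.2]
width: 0.001
```

Request:
{"name": "jog_arm", "arguments": {"plan": [[0, 0, 0.04, 0, 0, 0], [0, 0, 0.08, 0, 0, 0], [0, 0, 0.12, 0, 0, 0], [0, 0, 0.16, 0, 0, 0], [0, 0, 0.2, 0, 0, 0], [0, 0, 0.2, 0, 0, 0]]}}

```text
clock: 12.6
tool_pos: [570.5, -201.2, 178.5]
ee_rot: [[-0.914, 0.407, 0.001], [0.407, 0.914, -0.0], [-0.001, -0.0, -1.0]]
force: [-0.5, 0.1, 1.6]
width: 0.002
```

Request:
{"name": "jog_arm", "arguments": {"plan": [[0, 0, 0.04, 0, 0, 0], [0, 0, 0.08, 0, 0, 0], [0, 0, 0.12, 0, 0, 0], [0, 0, 0.16, 0, 0, 0], [0, 0, 0.16, 0, 0, 0]]}}

```text
clock: 13.02
tool_pos: [570.5, -201.3, 172.2]
ee_rot: [[-0.914, 0.407, 0.001], [0.407, 0.914, -0.0], [-0.001, -0.0, -1.0]]
force: [-0.5, 0.3, 4.4]
width: -0.001
```

Request:
{"name": "jog_arm", "arguments": {"plan": [[0, 0, 0.03, 0, 0, 0], [0, 0, 0.05, 0, 0, 0], [0, 0, 0.05, 0, 0, 0]]}}

```text
clock: 13.27
tool_pos: [570.5, -201.3, 170.7]
ee_rot: [[-0.914, 0.407, 0.0], [0.407, 0.914, -0.0], [-0.001, -0.0, -1.0]]
force: [-1.8, 1.0, 6.2]
width: 0.003
```

Request:
{"name": "jog_arm", "arguments": {"plan": [[0, 0, 0.03, 0, 0, 0], [0, 0, 0.05, 0, 0, 0], [0, 0, 0.05, 0, 0, 0]]}}

```text
clock: 13.52
tool_pos: [570.6, -201.3, 169.5]
ee_rot: [[-0.914, 0.407, 0.0], [0.407, 0.914, -0.0], [-0.0, -0.0, -1.0]]
force: [-2.9, 0.8, 10.6]
width: -0.003
```

10.6 N on the stop (it needs 5 N). Lift off and check everything.

Request:
{"name": "jog_arm", "arguments": {"plan": [[0, 0, -0.1, 0, 0, 0], [0, 0, -0.3, 0, 0, 0], [0, 0, -0.7, 0, 0, 0], [0, 0, -1.2, 0, 0, 0], [0, 0, -1.6, 0, 0, 0], [0, 0, -1.75, 0, 0, 0], [0, 0, -1.75, 0, 0, 0], [0, 0, -1.75, 0, 0, 0]]}}

```text
clock: 14.18
tool_pos: [569.9, -200.9, 237.1]
ee_rot: [[-0.914, 0.407, -0.001], [0.407, 0.914, 0.001], [0.001, 0.0, -1.0]]
force: [-0.2, 0.2, -0.3]
width: 0.002
```

```bash
python3 - <<'E'
from h import *
snap('wrist','w6'); snap('top','top1'); snap('scene','scene1')
c=proj('w6',[570,-199,108]); u=blob('w6',65,c,50)
print(c,u,sensors.get_obs()['tool_pos'],sensors.get_obs()['force'])
for n,h,b in [('yellow',27,(294,185)),('blue',112,(374,183))]:
    print(n,blob('scene0',h,b,11).round(1),blob('scene1',h,b,11).round(1))
a=cv2.imread('pics/scene1.png')[140:340,100:440]; b=cv2.imread('pics/w6.png')
cv2.imwrite('pics/fin.png',np.vstack([cv2.resize(a,(510,300)),cv2.resize(b,(510,300))]))
E
```

```text
[321.67645119 219.46167809] [ 319.52726281  220.02944384 1834.        ] [ 569.54584255 -200.71151995  236.01298741] [-0.24322081  0.52279041 -0.25774557]
yellow [292.9 184.4 109. ] [293.2 185.4  90. ]
blue [372.9 182.6 109. ] [372.7 183.6  94. ]
```

View pics/fin.png

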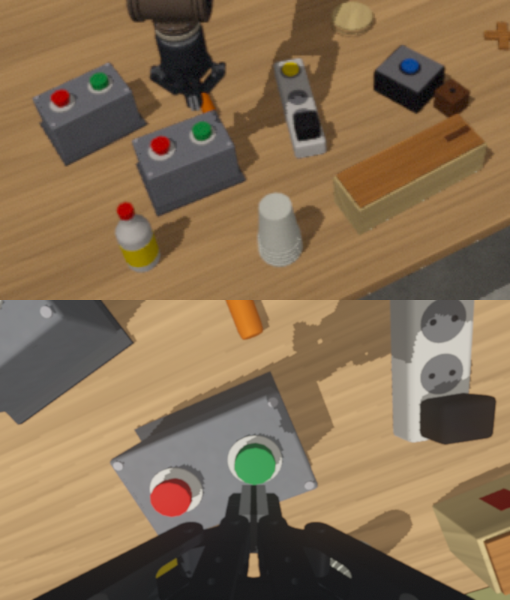

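The final view shows yellow and blue sunk in, green back out and nothing displaced. The end heights also fit: the tip was at 45.7 mm under 10.9 N (50 − 4.4 expected), and at 67.0 mm under 9.3 N (71 − 3.7 expected).

```bash
python3 -c "
from plant import arm
print(arm.hand_in())"
```

```text
the job is handed in; nothing more can be done
None
```

I pressed the three buttons in the order asked with the shut fingertips and handed the job in at about 14 s. The hand-in gave no verdict.

| Button | Peak force | Result |
|---|---|---|
| Yellow (power strip) | 10.9 N | On its stop, stays in |
| Blue (remote) | 9.3 N | On its stop, stays in |
| Green (switch box farther from the base) | 10.6 N | Well in, sprang back out |

**Fully in:** for yellow and blue, the fingertip height at full force matched the pushed-in height less what the rubber cap gives, to within about 0.5 mm. Both look flush in the pictures.

**Nothing else disturbed:** the last images show the strip, remote, red button and the other things in view where they were. The robot hangs clear and reads about 0 N.

**Small disagreements:** camera estimates of the button centres differed by up to about 6 mm between the scene and top views, and by 1–3 mm between the wrist and top views. The button diameter is 34 mm, so this did not matter.

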